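Emboss a star on a gift card with a mallet blow

TASK

Emboss the gift card in the yellow star stand: pick up the wooden mallet and, with its flat face, knock the star stand's sprung pin down from above almost to its stop, with a brisk blow rather than a slow push. Then stand the mallet upright on the round cork mat again and let go. Do not press the pin of the red heart stand.

Things in the scene. Friction and masses are not known exactly. Their poses are not given: they have to be found in the camera images.
- mallet_handle (a point): Wooden pounding mallet of 140 mm height that stands upright on its striking face on the cork mat: a round head (60 mm diameter, 55 mm high) below, a dark round upright handle (28 mm diameter) above it from 55 to 140 mm over the face; about 0.25 kg. This point is on the mallet's axis in the handle, 100 mm above the flat striking face; z points up along the handle. Grip the handle from above at this height; the face then points down.
- star_top (a point): Centre of the top of the star stand's pin: a round steel cap, 30 mm diameter, 106 mm above the table when up; z up. The stand is a bolted-down card embosser (dark base 110 mm along its x by 90 mm, 12 mm thick, grey head) with a yellow star plate (about 90 mm across, top 68 mm above the table) around the pin. The plate stays clear of the mallet when the pin is fully down.
- star_pin (a joint): How far the star stand's pin is pressed down, in m: 0 = up, 0.018 = at its stop. A spring of about 250 N/m (2.5 N at the top, 7 N at the stop) lifts it again by itself. A blow counts if the mallet takes the pin past 0.012 while it still moves down faster than 0.03 m/s (a straight downward stroke at about 0.15 m/s, begun some 50 mm above the cap and ended 16 mm below its upper position, does it).
- heart_top (a point): Centre of the top of the heart stand's pin: the same stand, height and pin, but with a red heart plate (about 90 mm across). Not to be pressed.
- mat_mid (a point): Centre of the upper face of the round cork mat, 120 mm diameter, 6 mm thick, fixed to the table; z up. The mallet starts on it, within about 21 mm of its centre.
Mind the look-alikes: they are no part of the job. What is shaped like the part that bears mallet_handle but green, pink or purple is not meant.

How it is judged:
By the outcome, as a careful person would: the job done as asked, in the order asked, and still so for the second after the job is handed in, with the robot touching nothing.
It also fails if it takes over 45 s, if anything falls off the work surface, if the arm or the gripper's body presses on something with over 40 N, if the wrist force passes 120 N, or if a joint passes its speed limit or range.

ROBOT

A 6-joint arm with a two-finger parallel gripper is mounted at the origin on the work surface. World frame = base frame: x ahead of the robot, y to its left, z up, the work surface at z = 0. Lengths are in m, angles in rad, forces in N, time in s.
With the tool pointing down it reaches from about 0.25 to 0.775 m from the base axis. Payload 4 kg.
Tool frame: the origin (TCP) lies on the centre line of the jaws, within the pads' length; the fingertips stand 25 mm ahead of it and the grasp point (between the pads) lies 6 mm ahead of it; z points along the fingers, y is the line along which they close (so a half turn about z gives the same grasp; the last joint's range is limited). The gripper opens to 94 mm and grips with 3 to 60 N. Pads are 16 mm wide; open, the fingers measure 119 mm over their backs; the gripper's body (75 mm by 177 mm) begins 78 mm behind the grasp point.
Start: joints at [1.025, 0.087, 1.371, -0, 1.684, -0.103], TCP at [0.236, 0.497, 0.231] pointing down, gripper open.
Joint ranges: [-3.1, 3.1], [-0.76, 2.03], [0.27, 2.55], [-1.08, 4.22], [0.17, 2.65], [-2.57, 2.57]. Speed limits (rad/s): [2.79, 2.79, 3.14, 3.14, 3.14, 3.14].

INTERFACE

Orientations are given as [roll, pitch, yaw] about the fixed x, y, z axes, in that order (R = Rz(yaw) Ry(pitch) Rx(roll)).
In Python, from bench import robot, imaging gives the robot as it stands. The module is installed in compiled form; this text tells all that it offers.
- The arm moves only by the tool drive_tool, never from a script. Its argument "series" is a list of rows, each a list of 3 entries, a list of its own where there are three numbers: the finger opening in m, from 0 to 0.094, then the shift along the tool's x, y, z in m, then the turn, a rotation vector about the tool's x, y, z in rad. A call has 1 to 5 rows; each row is the pose to reach, as a shift and turn from the pose commanded when the call began, along the tool's axes at that moment; what a row does not reach only later rows make up. A row lasts 1/8 s, in which the tool goes at most 62.5 mm and 10.7 degrees, less where a joint would pass 70% of its speed; a pose out of reach is approached as far as the arm can. A call with a gripper value outside its range is refused whole. The fingers move at their own pace and stop on an object; the grip force is fixed at half the most. Time passes only in rows, so rows that repeat a pose let the fingers close. It gives the time, the measured TCP pose, the force, the opening and the grip force at its end, in the units of the state.
- robot.get_obs(): the state, without advancing time (a new reading comes with each control period).
- imaging.snapshot(name): name is "side" or "top" or "wrist"; returns the picture (400x640x3 uint8, red, green, blue); there is no depth.
- imaging.get_calibration(name): a dict with "intrinsics" (3x3 intrinsics, pixels), "position" and "rotation" of the camera in the world. Camera axes: x right, y up, looking along -z (the intrinsics and any distortion apply to the point x, -y, -z); pixel columns grow to the right and rows downward; lengths in m; the calibration is good to about 2 mm. A picture is of the moment at which its call begins: read the wrist's pose just before it. get_calibration takes no time and is no camera call; for the wrist camera it gives the pose at the moment of the call.
- robot.close_job(): hands the job in; it is judged then, once.
The state is a dict: "time": time; "joint_positions": joint angles; "qvel": joint speeds; "joint_torque": joint torques, N m; "tool_pos": TCP position; "ee_rot": TCP orientation; "wrist_force": force on the tool from outside, world axes, zero at the start; "wrist_torque": the same for the moment, N m; "width": finger opening in m; "finger_force": force on a finger pad.
Only numpy, scipy, OpenCV 4.12 (cv2) and the standard library are available. Lean on these libraries where they do the work, as an engineer would, in place of code of your own. Each camera call takes 0.05 s, during which the arm holds its last target. There are 200 camera calls.

## Working session

There is one attempt and no reset: what is moved stays moved. The work goes in short steps, Python scripts to look and compute and a tool call to move; the robot and the scene stay as the last step left them, time stands still between calls to the robot, and variables do not carry over. Pictures are saved under pics/ and viewed, at most 10 in all, crops included, and the job is handed in when it is done.

Besides the shell and the picture viewer there is one more tool, called by a JSON object that holds its "name" and its "arguments". drive_tool: Moves the arm, as the interface text tells. Its arguments: {"type":"object","properties":{"series":{"type":"array"}},"required":["series"]}

```bash
mkdir -p pics; cat > h.py <<'E'
import numpy as np,cv2
from bench import robot,imaging
def ray(c,u,v):
    K=np.array(c["intrinsics"]);d=np.linalg.inv(K)@[u,v,1]
    return np.array(c["position"]),np.array(c["rotation"])@[d[0],-d[1],-d[2]]
def plane(c,u,v,z):
    p,d=ray(c,u,v);return p+d*(z-p[2])/d[2]
def proj(c,P):
    q=np.array(c["rotation"]).T@(np.array(P)-c["position"]);q=np.array(c["intrinsics"])@[q[0],-q[1],-q[2]];return q[:2]/q[2]
def save(n,f):
    i=imaging.snapshot(n);cv2.imwrite("pics/"+f,i[:,:,::-1]);return i
E
python3 - <<'E'
from h import *
o=robot.get_obs();print(o)
a=save("top","a.png");b=save("side","b.png")
for n in("top","side","wrist"):print(n,imaging.get_calibration(n))
E
```

```text
{'time': 0.0, 'joint_positions': array([ 1.02487904e+00,  8.79468412e-02,  1.37224149e+00,  1.15951455e-05,
        1.68360551e+00, -1.03091860e-01]), 'qvel': array([-1.12915799e-03,  5.03071607e-04,  2.61406817e-04,  3.32820251e-04,
        1.22683714e-03, -2.14631463e-05]), 'joint_torque': array([-2.72306686e-03, -3.40197015e+01, -3.02417600e+01,  7.12662097e-02,
        3.33180896e-02, -1.31437546e-04]), 'tool_pos': array([0.23541003, 0.49652569, 0.22931506]), 'ee_rot': array([-3.13940433e+00, -2.37986348e-04,  2.69876826e+00]), 'wrist_force': array([ 0.32179154, -0.75804283,  0.17633839]), 'wrist_torque': array([-0.04859826, -0.00309569, -0.02080523]), 'finger_force': 0.0, 'width': 0.09393832037649077}
top {'intrinsics': array([[469.31350593,   0.        , 310.87003674],
       [  0.        , 469.31350593, 196.35400535],
       [  0.        ,   0.        ,   1.        ]]), 'position': array([ 0.50166249, -0.00176006,  1.0985249 ]), 'rotation': array([ 0.04478541, -0.02499959, -1.55331555])}
side {'intrinsics': array([[416.62398863,   0.        , 320.46838845],
       [  0.        , 416.62398863, 197.60676224],
       [  0.        ,   0.        ,   1.        ]]), 'position': array([0.49244492, 0.67073063, 0.62032391]), 'rotation': array([ 0.94428224,  0.01648428, -3.05831827])}
wrist {'intrinsics': array([[353.60528903,   0.        , 316.02608668],
       [  0.        , 353.60528903, 196.80823111],
       [  0.        ,   0.        ,   1.        ]]), 'position': array([0.16441445, 0.53089494, 0.38419428]), 'rotation': array([-2.74550866e-01,  1.02010164e-03,  1.12880162e+00])}
```

View pics/a.png

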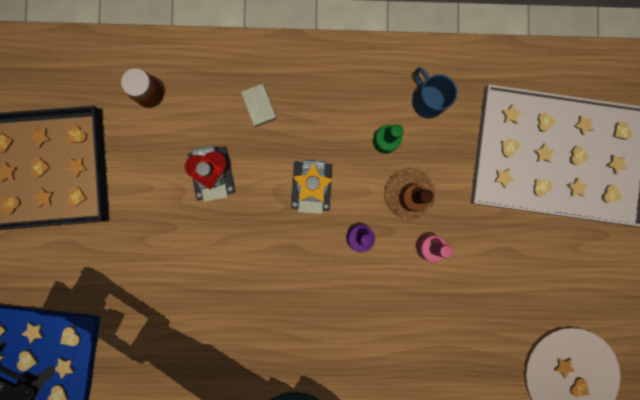

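View pics/b.png

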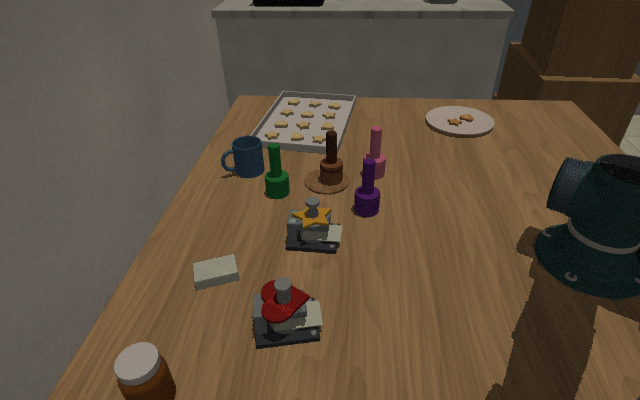

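The top view shows the star pin at about (313,183), the heart pin at (203,169), and the brown mallet with its handle top at about (427,196) on the mat at (410,193). Green, purple and pink look-alikes stand around it. The side view shows the same layout, with the mallet handle top at (331,135) and the star cap at (313,203).

```bash
cat >> h.py <<'E'
from scipy.spatial.transform import Rotation as R
def cal(n):
    c=dict(imaging.get_calibration(n));c["rotation"]=R.from_euler("xyz",c["rotation"]).as_matrix();return c
E
python3 - <<'E'
from h import *
t=cal("top");s=cal("side")
a=cv2.imread("pics/a.png");b=cv2.imread("pics/b.png")
def near(n,u,v,z):print(n,plane(t,u,v,z).round(4))
near("handletop",427,196,.146);near("mat",410,193,.006);near("star",313,183,.106);near("heart",203,169,.106)
near("green",396,130,.14);near("purple",366,239,.14);near("pink",444,250,.14)
for n,u,v,z in(("handletop",331,134,.146),("star",313,202,.106),("mat",328,181,.006)):print(n,plane(s,u,v,z).round(4))
x=np.hstack([cv2.resize(a[140:250,270:470],None,fx=3.9,fy=3.9,interpolation=2)]);cv2.imwrite("pics/c.png",x)
E
```

```text
handletop [ 0.5499 -0.2623  0.146 ]
mat [ 0.5633 -0.2605  0.006 ]
star [ 0.575  -0.0298  0.106 ]
heart [0.6001 0.203  0.106 ]
green [ 0.6856 -0.1986  0.14  ]
purple [ 0.46   -0.1391  0.14  ]
pink [ 0.4401 -0.2997  0.14  ]
handletop [ 0.5511 -0.2492  0.146 ]
star [ 0.5742 -0.0204  0.106 ]
mat [ 0.5594 -0.2507  0.006 ]
```

View pics/c.png

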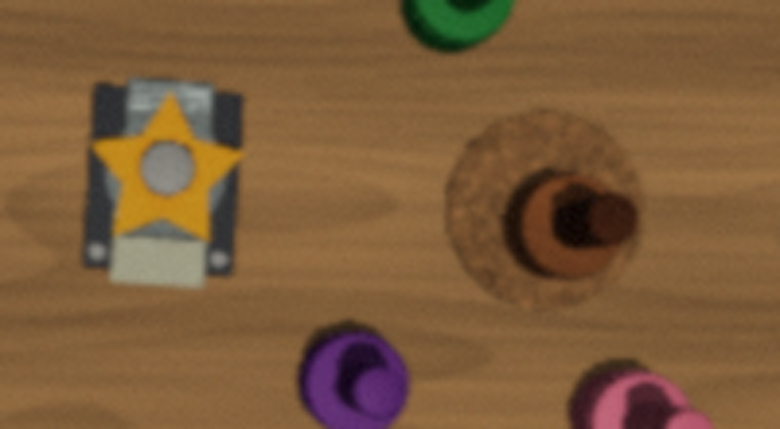

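The crop refines these: mat centre at (409.2,193.5), pin at (312.8,183.1) and handle top at (426.7,196.2) in full-image pixels. I'm moving above the mallet.

{"name": "drive_tool", "arguments": {"series": [[0.094,[-0.045,-0.04,-0.01],[0,0,0]],[0.094,[-0.09,-0.08,-0.02],[0,0,0]],[0.094,[-0.135,-0.12,-0.03],[0,0,0]],[0.094,[-0.18,-0.16,-0.04],[0,0,0]],[0.094,[-0.225,-0.2,-0.05],[0,0,0]]]}}

```text
time: 0.72
tool_pos: [0.3534, 0.218, 0.2804]
ee_rot: [-3.142, 0.0, 2.699]
wrist_force: [0.7, 0.6, -0.2]
width: 0.0942
finger_force: 0.0
```

{"name": "drive_tool", "arguments": {"series": [[0.094,[-0.045,-0.04,0],[0,0,0]],[0.094,[-0.09,-0.08,0],[0,0,0]],[0.094,[-0.135,-0.12,0],[0,0,0]],[0.094,[-0.18,-0.16,0],[0,0,0]],[0.094,[-0.225,-0.2,0],[0,0,0]]]}}

```text
time: 1.35
tool_pos: [0.4711, -0.0592, 0.2801]
ee_rot: [3.141, -0.0, 2.698]
wrist_force: [0.3, 0.3, 0.5]
width: 0.0941
finger_force: 0.0
```

{"name": "drive_tool", "arguments": {"series": [[0.094,[-0.042,-0.038,0],[0,0,0]],[0.094,[-0.084,-0.076,0],[0,0,0]],[0.094,[-0.126,-0.114,0],[0,0,0]],[0.094,[-0.15,-0.135,0],[0,0,0]],[0.094,[-0.15,-0.135,0],[0,0,0]]]}}

```text
time: 1.98
tool_pos: [0.5485, -0.2454, 0.2783]
ee_rot: [3.141, -0.003, 2.696]
wrist_force: [-0.8, 1.5, -0.0]
width: 0.094
finger_force: 0.0
```

```bash
python3 - <<'E'
from h import *
print(robot.get_obs()["tool_pos"])
c=cal("wrist");a=save("wrist","d.png");np.save("c.npy",c,allow_pickle=True)
for p in((.55,-.2615,.146),(.55,-.2615,.061),(.562,-.26,.006),(.575,-.03,.106)):print(proj(c,p))
E
```

```text
[ 0.54850938 -0.24539753  0.27833886]
[298.91319905 204.43149689]
[302.49170706 181.70146441]
[309.43052791 179.64006471]
[544.03657854 109.48612895]
```

View pics/d.png

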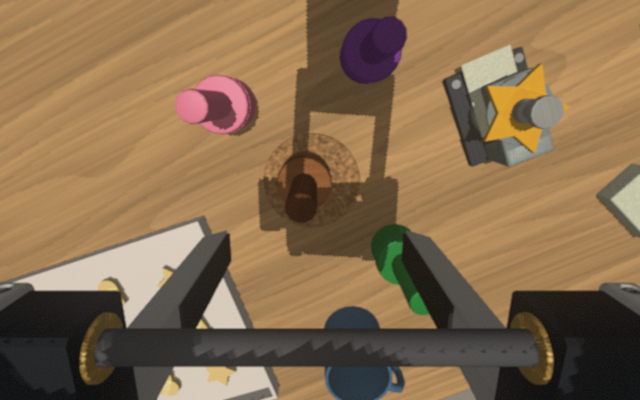

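The wrist view shows the handle top at about (301,205), the mat centre at about (312,180) and the star cap at about (545,110).

```bash
python3 - <<'E'
from h import *
c=np.load("c.npy",allow_pickle=True).item();i=cv2.imread("pics/d.png")
g=cv2.cvtColor(i,cv2.COLOR_BGR2HSV)
P=i[90:135,522:568].astype(int);m=((P.max(2)-P.min(2))<25)&(P.mean(2)>80)
ys,xs=np.nonzero(m);print("cap bbox",xs.min()+522,xs.max()+522,ys.min()+90,ys.max()+90)
Q=i[150:230,270:335].astype(int);print(Q[25:80:3,31].tolist());print(Q[55,8:52:2].tolist())
print(plane(c,301,206,.146),plane(c,312,180,.006),plane(c,546,110,.106))
E
```

```text
cap bbox 522 561 90 134
[[18, 30, 47], [18, 31, 51], [20, 32, 52], [21, 36, 53], [24, 36, 55], [19, 33, 52], [31, 46, 76], [38, 57, 94], [24, 35, 53], [24, 34, 54], [19, 33, 50], [18, 30, 48], [20, 32, 50], [19, 33, 51], [23, 33, 51], [20, 32, 50], [33, 55, 75], [44, 68, 89], [45, 69, 89]]
[[39, 59, 80], [39, 61, 81], [40, 64, 85], [37, 58, 79], [22, 36, 52], [18, 32, 51], [22, 36, 55], [24, 36, 56], [19, 33, 52], [18, 31, 51], [20, 32, 53], [15, 31, 51], [23, 35, 52], [21, 34, 51], [16, 29, 49], [19, 31, 49], [19, 32, 48], [21, 33, 51], [20, 30, 49], [21, 34, 53], [30, 47, 72], [35, 58, 80]]
[ 0.55201183 -0.26051524  0.146     ] [ 0.56378079 -0.25732747  0.006     ] [ 0.57620017 -0.02852684  0.106     ]
```

{"name": "drive_tool", "arguments": {"series": [[0.094,[-0.0095,-0.013,0.03],[0,0,0]],[0.094,[-0.0095,-0.013,0.07],[0,0,0]],[0.094,[-0.0095,-0.013,0.11],[0,0,0]],[0.094,[-0.0095,-0.013,0.145],[0,0,0]],[0.094,[-0.0095,-0.013,0.166],[0,0,0]]]}}

```text
time: 2.65
tool_pos: [0.5504, -0.2569, 0.1125]
ee_rot: [3.141, -0.003, 2.701]
wrist_force: [-0.4, -0.2, -0.1]
width: 0.0942
finger_force: 0.0
```

{"name": "drive_tool", "arguments": {"series": [[0.094,[0,0,0],[0,0,0]],[0.06,[0,0,0],[0,0,0]],[0.02,[0,0,0],[0,0,0]],[0.01,[0,0,0],[0,0,0]],[0.01,[0,0,0],[0,0,0]]]}}

```text
time: 3.28
tool_pos: [0.5518, -0.2595, 0.115]
ee_rot: [3.142, 0.001, 2.699]
wrist_force: [1.1, 0.9, 0.1]
width: 0.0574
finger_force: 0.0
```

{"name": "drive_tool", "arguments": {"series": [[0.01,[0,0,0],[0,0,0]],[0.01,[0,0,0],[0,0,0]],[0.01,[0,0,0],[0,0,0]]]}}

```text
time: 3.65
tool_pos: [0.5515, -0.2597, 0.1145]
ee_rot: [-3.141, 0.0, 2.699]
wrist_force: [0.2, -0.6, -2.0]
width: 0.0277
finger_force: 28.5
```

Gripped. Lifting, then moving over the star stand.

{"name": "drive_tool", "arguments": {"series": [[0.01,[0,0,-0.02],[0,0,0]],[0.01,[0,0,-0.06],[0,0,0]],[0.01,[0,0,-0.1],[0,0,0]],[0.01,[0,0,-0.135],[0,0,0]],[0.01,[0,0,-0.152],[0,0,0]]]}}

```text
time: 4.28
tool_pos: [0.552, -0.2595, 0.2683]
ee_rot: [-3.142, 0.002, 2.699]
wrist_force: [-0.5, -0.8, -2.5]
width: 0.0279
finger_force: 30.0
```

{"name": "drive_tool", "arguments": {"series": [[0.01,[0.012,0.034,0],[0,0,0]],[0.01,[0.026,0.074,0],[0,0,0]],[0.01,[0.041,0.117,0],[0,0,0]],[0.01,[0.056,0.16,0],[0,0,0]],[0.01,[0.069,0.197,0],[0,0,0]]]}}

```text
time: 4.9
tool_pos: [0.5731, -0.05, 0.2646]
ee_rot: [-3.141, -0.003, 2.699]
wrist_force: [1.1, 0.3, -2.8]
width: 0.0274
finger_force: 30.0
```

{"name": "drive_tool", "arguments": {"series": [[0.01,[0.0075,0.0215,0],[0,0,0]],[0.01,[0.0075,0.0215,0],[0,0,0]],[0.01,[0.0075,0.0215,0],[0,0,0]],[0.01,[0.0075,0.0215,0],[0,0,0]]]}}

```text
time: 5.4
tool_pos: [0.5759, -0.0303, 0.266]
ee_rot: [-3.141, -0.001, 2.697]
wrist_force: [0.5, -0.3, -2.6]
width: 0.0275
finger_force: 30.0
```

```bash
python3 - <<'E'
from h import *
o=robot.get_obs();print(o["tool_pos"],o["ee_rot"],o["width"],o["finger_force"],o["wrist_force"])
a=save("side","e.png");cv2.imwrite("pics/e2.png",cv2.resize(a[80:270,200:440,::-1],None,fx=3,fy=3))
p=o["tool_pos"];s=cal("side")
for z in(.1085,-.0315):print((proj(s,p-[0,0,z])-[200,80])*3)
E
```

```text
[ 0.57592723 -0.03029159  0.26600575] [-3.14108173e+00 -6.70017255e-04  2.69720872e+00] 0.027503814275238573 29.999370574951172 [ 0.51668713 -0.31548886 -2.59478012]
[335.83115717 295.78367418]
[329.28306565 103.39851244]
```

View pics/e2.png

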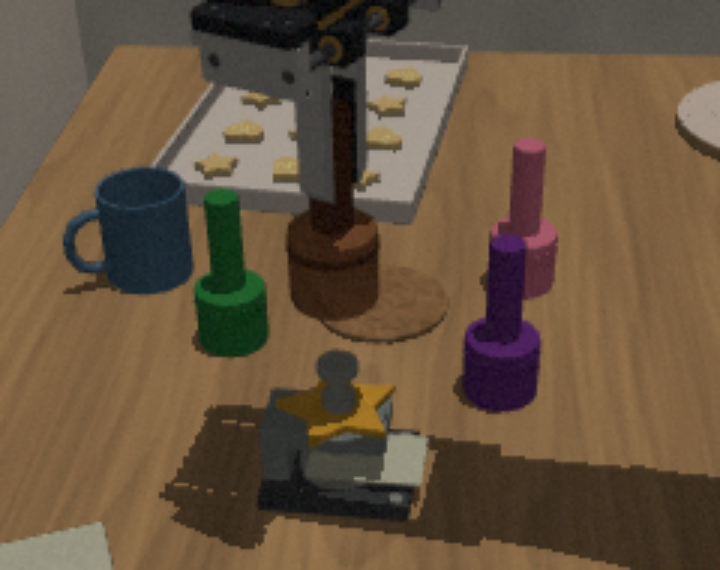

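The side view shows the mallet head hanging upright over the star pin. The face bottom is at about (335,300) in the crop and the cap is at (337,365). Striking now.

{"name": "drive_tool", "arguments": {"series": [[0.01,[0,0,0.008],[0,0,0]],[0.01,[0,0,0.028],[0,0,0]],[0.01,[0,0,0.048],[0,0,0]],[0.01,[0,0,0.068],[0,0,0]],[0.01,[0,0,0.068],[0,0,0]]]}}

```text
time: 6.08
tool_pos: [0.5758, -0.0296, 0.1986]
ee_rot: [-3.141, -0.0, 2.698]
wrist_force: [-2.8, -0.5, 3.6]
width: 0.0279
finger_force: 30.0
```

The spring force rose by 6.2 N, which puts the pin about 15–16 mm down. Lifting and returning to the mat.

{"name": "drive_tool", "arguments": {"series": [[0.01,[0,0,-0.02],[0,0,0]],[0.01,[0,0,-0.05],[0,0,0]],[0.01,[0,0,-0.07],[0,0,0]],[0.01,[0,0,-0.07],[0,0,0]]]}}

```text
time: 6.58
tool_pos: [0.5769, -0.0295, 0.2704]
ee_rot: [3.14, 0.004, 2.698]
wrist_force: [0.3, 0.3, -2.4]
width: 0.0279
finger_force: 30.0
```

{"name": "drive_tool", "arguments": {"series": [[0.01,[-0.012,-0.034,0],[0,0,0]],[0.01,[-0.026,-0.074,0],[0,0,0]],[0.01,[-0.041,-0.117,0],[0,0,0]],[0.01,[-0.056,-0.16,0],[0,0,0]],[0.01,[-0.067,-0.194,0],[0,0,0]]]}}

```text
time: 7.2
tool_pos: [0.5525, -0.2348, 0.2662]
ee_rot: [3.141, -0.003, 2.698]
wrist_force: [0.0, 0.8, -2.7]
width: 0.0275
finger_force: 30.0
```

{"name": "drive_tool", "arguments": {"series": [[0.01,[0,0,0],[0,0,0]],[0.01,[0,0,0],[0,0,0]]]}}

```text
time: 7.45
tool_pos: [0.5532, -0.2326, 0.2671]
ee_rot: [3.141, -0.002, 2.699]
wrist_force: [0.2, -0.2, -2.0]
width: 0.0274
finger_force: 30.0
```

{"name": "drive_tool", "arguments": {"series": [[0.01,[-0.0203,-0.0196,0.02],[0,0,0]],[0.01,[-0.0203,-0.0196,0.06],[0,0,0]],[0.01,[-0.0203,-0.0196,0.1],[0,0,0]],[0.01,[-0.0203,-0.0196,0.135],[0,0,0]],[0.01,[-0.0203,-0.0196,0.146],[0,0,0]]]}}

```text
time: 8.07
tool_pos: [0.5621, -0.2571, 0.119]
ee_rot: [3.141, -0.006, 2.701]
wrist_force: [0.8, -0.4, -3.4]
width: 0.0281
finger_force: 30.0
```

{"name": "drive_tool", "arguments": {"series": [[0.01,[0,0,0.003],[0,0,0]],[0.01,[0,0,0.005],[0,0,0]],[0.01,[0,0,0.005],[0,0,0]],[0.01,[0,0,0.005],[0,0,0]]]}}

```text
time: 8.57
tool_pos: [0.564, -0.2598, 0.1187]
ee_rot: [-3.142, 0.002, 2.699]
wrist_force: [-0.5, 0.2, -2.6]
width: 0.0277
finger_force: 30.0
```

{"name": "drive_tool", "arguments": {"series": [[0.01,[0,0,0.002],[0,0,0]],[0.01,[0,0,0.0035],[0,0,0]],[0.01,[0,0,0.0035],[0,0,0]],[0.01,[0,0,0.0035],[0,0,0]]]}}

```text
time: 9.07
tool_pos: [0.5635, -0.2596, 0.1142]
ee_rot: [3.142, 0.0, 2.699]
wrist_force: [0.2, 0.9, -0.5]
width: 0.0278
finger_force: 30.0
```

Touching down, because the weight has gone off the wrist. A little lower, then release.

{"name": "drive_tool", "arguments": {"series": [[0.01,[0,0,0.0005],[0,0,0]],[0.05,[0,0,0.0005],[0,0,0]],[0.094,[0,0,0.0005],[0,0,0]],[0.094,[0,0,0.0005],[0,0,0]],[0.094,[0,0,0.0005],[0,0,0]]]}}

```text
time: 9.7
tool_pos: [0.5635, -0.2595, 0.1134]
ee_rot: [3.141, -0.0, 2.699]
wrist_force: [-0.7, -0.3, 1.0]
width: 0.0644
finger_force: 0.0
```

{"name": "drive_tool", "arguments": {"series": [[0.094,[0,0,0],[0,0,0]],[0.094,[0,0,-0.02],[0,0,0]],[0.094,[0,0,-0.06],[0,0,0]],[0.094,[0,0,-0.1],[0,0,0]],[0.094,[0,0,-0.13],[0,0,0]]]}}

```text
time: 10.32
tool_pos: [0.5638, -0.2597, 0.2457]
ee_rot: [-3.142, 0.002, 2.699]
wrist_force: [0.6, -0.6, 0.7]
width: 0.0941
finger_force: 0.0
```

```bash
python3 - <<'E'
from h import *
a=save("side","f.png");cv2.imwrite("pics/f2.png",cv2.resize(a[80:270,200:440,::-1],None,fx=3,fy=3))
E
```

```text
(no output)
```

View pics/f2.png

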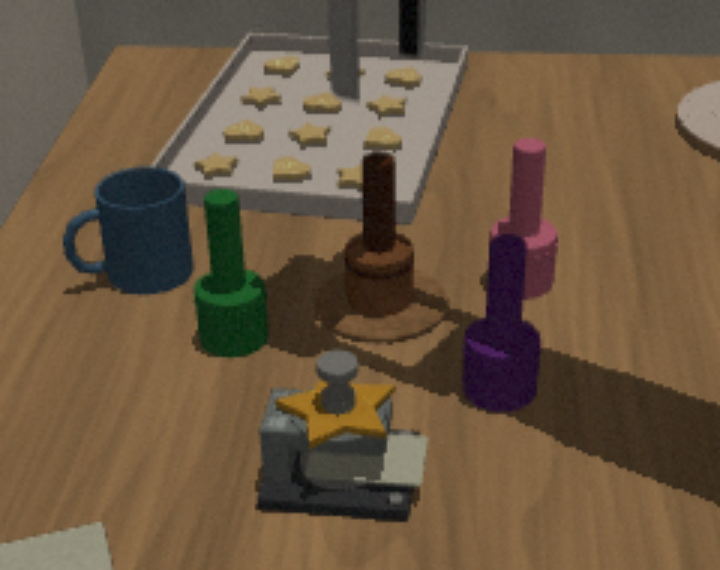

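The mallet stands upright at about (379,280) in the middle of the mat, the gripper is clear and the star pin is back up.

```bash
python3 -c "
from bench import robot
print(robot.close_job())"
```

```text
the job is handed in; nothing more can be done
None
```

I struck the star pin briskly to about 16 mm of its 18 mm travel, then stood the mallet upright on the cork mat and let go. I never pressed the heart pin, and I handed the job in at about 10 s; no verdict came back.

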